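# Dryness check on a plant press

### The arm

A 7-joint arm with a two-finger parallel gripper is mounted at the origin on the work surface. World frame = base frame: x ahead of the robot, y to its left, z up, the work surface at z = 0. Lengths are in m, angles in rad, forces in N, time in s.
With the tool pointing down it reaches from about 0.425 to 1.025 m from the base axis. Payload 9.4 kg.
Tool frame: the origin (TCP) lies midway between the tips of the shut fingers; the grasp point (between the pads) lies 19 mm behind it; z points along the fingers, y is the line along which they close (so a half turn about z gives the same grasp; the last joint's range is limited). The gripper opens to 93 mm and grips with 3 to 60 N. Pads are 15 mm wide; open, the fingers measure 128 mm over their backs; the gripper's body (75 mm by 188 mm) begins 65 mm behind the grasp point.
Start: joints at [1.206, 0.599, -0.003, 1.599, 0.002, 0.943, -0.08], TCP at [0.206, -0.695, 0.219] pointing down, gripper open.
Joint ranges: [-2.57, 2.57], [-0.35, 1.97], [-1.29, 1.29], [0.11, 2.56], [-1.05, 4.19], [0.11, 1.86], [-2.63, 2.63]. Speed limits (rad/s): [2.22, 2.22, 3.01, 3.01, 3.14, 3.14, 3.14].

### API

Orientations are given as a unit quaternion [w, x, y, z].
In Python, from bench import * gives the robot as it stands.
- The arm moves only by the tool carry_out, never from a script. Its arguments are lists of equal length, an entry for each row: "hand": the opening, from -1 (shut) to 1 (fully open); "dp": the shift along the tool's x, y, z in cm, a list of three; "twist": the turn, a rotation vector about the tool's x, y, z in degrees, a list of three. In form: {"hand": [hand, ...], "dp": [[x, y, z], ...], "twist": [[wx, wy, wz], ...]}. A call has 1 to 12 rows; each row is the pose to reach, as a shift and turn from the pose commanded when the call began, along the tool's axes at that moment; what a row does not reach only later rows make up. A row lasts 1/12 s, in which the tool goes at most 41.7 mm and 7.16 degrees, less where a joint would pass 70% of its speed; a pose out of reach is approached as far as the arm can. A call with a gripper value outside its range is refused whole. The fingers move at their own pace and stop on an object; "grip_force" is the grip in N (left out, the last holds). Time passes only in rows, so rows that repeat a pose let the fingers close. It gives the time, the measured TCP pose, the force, the opening and the grip force at its end, in the units of the state.
- get_obs(): the state, without advancing time (a new reading comes with each control period).
- get_image(name): name is "scene" or "side" or "wrist"; returns the picture (384x512x3 uint8, red, green, blue); there is no depth.
- calibration(name): a dict with "intrinsics" (3x3 intrinsics, pixels), "position" and "orientation" of the camera in the world. Camera axes: x right, y up, looking along -z (the intrinsics and any distortion apply to the point x, -y, -z); pixel columns grow to the right and rows downward; lengths in m; the calibration is good to about 2 mm. A picture is of the moment at which its call begins: read the wrist's pose just before it. calibration takes no time and is no camera call; for the wrist camera it gives the pose at the moment of the call.
- finish_job(): hands the job in; it is judged then, once.
The state is a dict: "t": time; "q": joint angles; "joint_velocities": joint speeds; "tau": joint torques, N m; "tool_pos": TCP position; "tcp_rot": TCP orientation; "wrist_force": force on the tool from outside, world axes, zero at the start; "moment": the same for the moment, N m; "grip_width": opening from 0.0 (shut) to 1.0 (fully open); "grasp_force": force on a finger pad.
Only numpy, scipy, OpenCV 4.12 (cv2) and the standard library are available. Lean on these libraries where they do the work, as an engineer would, in place of code of your own. Each camera call takes 0.05 s, during which the arm holds its last target. There are 200 camera calls.

### The job

Take the orange moisture probe out of its teal stand by its handle and, holding it, gently press its steel tip down onto the blue test stud of the plant press and rest there a moment, then do the same on the yellow stud. Lower the probe onto nothing else on the way, then put it back standing upright in the hole of its stand and let go.

Things in the scene. Friction and masses are not known exactly. Their poses are not given: they have to be found in the camera images.
- probe: Orange moisture probe, 120 g, upright in the teal stand's hole. Origin: the very end of the steel tip; z runs from there up the probe. Above the tip: steel rod 8 mm thick with round end to 70 mm, black collar 48 mm across from 70 to 76 mm, orange square handle 24 x 24 mm from 76 to 156 mm (top), its flat sides facing the probe's x and y. Grip it about 120 mm above the tip.
- stand: Fixed teal stand, 110 x 110 x 95 mm high, origin under its centre, z up: base, four posts and a top plate 10 mm thick with a hole 32 mm across in the centre. The probe hangs in it, collar resting on the plate, tip on the centre line 25 mm above the stand's underside. Nothing around the stand or press is taller than 120 mm.
- stud_blue: Blue-capped test stud on the plant press (pile of brown cards with sprigs, top 50 mm above the bench). Fixed; origin at its underside on the card, z up. Steel foot 38 mm across, 4 mm high; cap 28 mm across, flat top 18 mm above the origin. The cap is sprung: it yields 8 mm downward, from about 1 N to 6 N at the bottom.
- stud_yellow: Yellow-capped stud, like the blue one: origin at its underside, z up, cap 28 mm across with its top 18 mm above the origin, sprung alike. Red and white studs, not to be pressed, stand on the same press; all four are about 100 mm or more apart centre to centre and change places.

How it is judged:
By the outcome, as a careful person would: the job done as asked, in the order asked, and still so for the second after the job is handed in, with the robot touching nothing.
It also fails if it takes over 51 s, if anything falls off the work surface, if the arm or the gripper's body presses on something with over 40 N, if the wrist force passes 120 N, or if a joint passes its speed limit or range.

## Working session

There is one attempt and no reset: what is moved stays moved. The work goes in short steps, Python scripts to look and compute and a tool call to move; the robot and the scene stay as the last step left them, time stands still between calls to the robot, and variables do not carry over. Pictures are saved under pics/ and viewed, at most 12 in all, crops included, and the job is handed in when it is done.

Besides the shell and the picture viewer there is one more tool, called after "Emit:" in YAML: its name, and indented under it one key for each argument. carry_out: Moves the arm, as the interface text tells. Its arguments: {"type":"object","properties":{"hand":{"type":"array"},"dp":{"type":"array"},"twist":{"type":"array"},"grip_force":{"type":"number"}},"required":["hand","dp","twist"]}

```bash
mkdir -p pics
python3 - <<'E'
from bench import *
import cv2,numpy as np
o=get_obs();print({k:np.round(v,3).tolist() for k,v in o.items()})
for n in("scene","side","wrist"):
    c=calibration(n);print(n,{k:np.round(v,4).tolist() if not isinstance(v,str) else v for k,v in c.items()})
    cv2.imwrite(f"pics/{n}0.png",get_image(n)[:,:,::-1])
a=cv2.imread("pics/scene0.png");b=cv2.imread("pics/side0.png")
E
```

```text
{'t': 0.0, 'q': [1.206, 0.6, -0.003, 1.6, 0.002, 0.943, -0.08], 'joint_velocities': [0.0, -0.002, -0.0, -0.001, 0.001, 0.0, 0.0], 'tau': [0.0, -76.509, 1.498, -25.236, -0.052, 0.017, 0.0], 'tool_pos': [0.206, -0.695, 0.218], 'tcp_rot': [-0.001, 0.99, 0.143, -0.0], 'wrist_force': [0.608, 0.282, -0.998], 'moment': [-0.006, -0.064, 0.05], 'grasp_force': 0.0, 'grip_width': 1.001}
scene {'intrinsics': [[447.1008, 0.0, 248.7625], [0.0, 447.1008, 193.6651], [0.0, 0.0, 1.0]], 'position': [0.8468, 0.5359, 0.6738], 'orientation': [0.2295, 0.0944, 0.3896, 0.8869]}
side {'intrinsics': [[352.2423, 0.0, 258.4284], [0.0, 352.2423, 194.6313], [0.0, 0.0, 1.0]], 'position': [0.4011, 0.5708, 0.5807], 'orientation': [-0.1272, -0.0542, 0.4354, 0.8895]}
wrist {'intrinsics': [[341.3842, 0.0, 266.8432], [0.0, 341.3842, 195.4181], [0.0, 0.0, 1.0]], 'position': [0.2872, -0.6709, 0.3825], 'orientation': [0.7918, -0.1225, 0.0912, -0.5913]}
```

View pics/scene0.png

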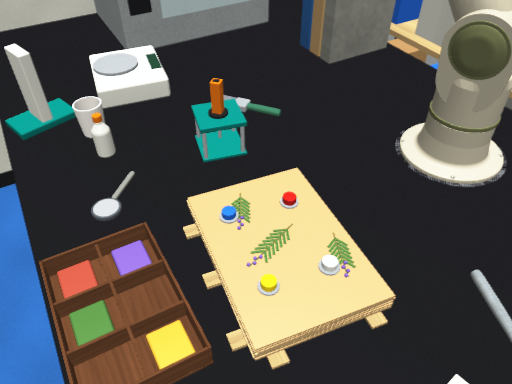

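View pics/side0.png

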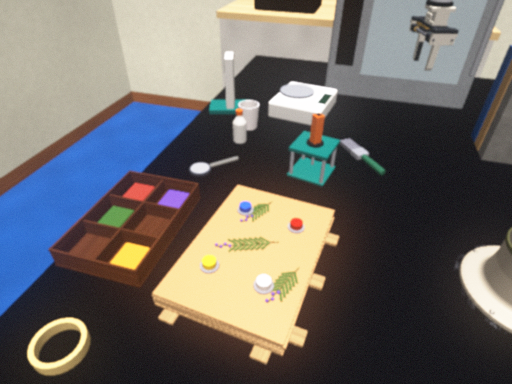

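The scene view shows the handle top at about (216,81), the blue cap at (229,213) and the yellow cap at (268,285). In the side view they are at about (318,117), (245,208) and (209,263).

```bash
cat > h.py <<'E'
from bench import *
import cv2,numpy as np
from scipy.spatial.transform import Rotation as R
def rot(q): return R.from_quat(np.roll(q,-1)).as_matrix()
def ray(c,u,v):
    K=c["intrinsics"];d=np.array([(u-K[0][2])/K[0][0],-(v-K[1][2])/K[1][1],-1.])
    return np.array(c["position"]),rot(c["orientation"])@d
def onz(c,u,v,z):
    p,d=ray(c,u,v);return p+d*(z-p[2])/d[2]
def proj(c,P):
    K=np.array(c["intrinsics"]);x=(np.atleast_2d(P)-c["position"])@rot(c["orientation"])
    x=x*[1,-1,-1];x=x@K.T;return x[:,:2]/x[:,2:]
HSV={"orange":((5,180,80),(14,255,255)),"blue":((103,170,80),(118,255,255)),"yellow":((26,180,120),(33,255,255)),"teal":((82,120,50),(95,255,255))}
def blobs(img,col,amin=15):
    m=cv2.inRange(cv2.cvtColor(img,cv2.COLOR_RGB2HSV),*HSV[col])
    n,l,s,c=cv2.connectedComponentsWithStats(m)
    return [(s[i].tolist(),c[i].round(1).tolist()) for i in range(1,n) if s[i,4]>=amin],l
E
python3 - <<'E'
from h import *
for n in("scene","side"):
    im=cv2.imread(f"pics/{n}0.png")[:,:,::-1].copy();c=calibration(n)
    for k in HSV:
        print(n,k)
        for s,ce in blobs(im,k)[0]:
            z={"blue":.064,"yellow":.064,"orange":.141,"teal":.05}[k]
            print("  ",s,ce,onz(c,*ce,z).round(4))
    w=cv2.resize(im[60:170,160:270] if n=="scene" else im[100:200,270:370],(400,400),interpolation=cv2.INTER_CUBIC)
    cv2.imwrite(f"pics/{n}z.png",w[:,:,::-1])
cv2.imwrite("pics/z.png",np.hstack([cv2.imread("pics/scenez.png"),cv2.imread("pics/sidez.png")]))
E
```

```text
scene orange
   [209, 80, 15, 34, 373] [216.6, 97.2] [ 0.4824 -0.295   0.141 ]
   [92, 115, 10, 8, 45] [97.0, 119.0] [ 0.7461 -0.342   0.141 ]
scene blue
   [300, 0, 13, 49, 436] [306.2, 22.5] [-0.0499 -0.7058  0.064 ]
   [392, 0, 30, 24, 550] [406.1, 10.3] [-0.4188 -0.6168  0.064 ]
   [431, 64, 7, 5, 24] [434.3, 65.8] [-0.191  -0.2595  0.064 ]
   [0, 184, 65, 200, 8056] [22.3, 304.2] [0.9755 0.0041 0.064 ]
   [222, 207, 14, 13, 143] [228.6, 212.6] [ 0.5952 -0.0182  0.064 ]
scene yellow
   [261, 274, 15, 14, 171] [268.1, 280.8] [0.6101 0.1563 0.064 ]
scene teal
   [5, 98, 71, 42, 1291] [40.0, 119.5] [ 0.8556 -0.5617  0.05  ]
   [191, 99, 57, 63, 2187] [219.5, 130.6] [ 0.4819 -0.2925  0.05  ]
side orange
   [237, 110, 5, 4, 15] [238.7, 111.8] [ 0.7109 -0.3323  0.141 ]
   [314, 115, 9, 5, 28] [318.0, 116.8] [ 0.4855 -0.3693  0.141 ]
   [311, 120, 11, 23, 149] [316.7, 132.7] [ 0.475 -0.273  0.141]
side blue
   [0, 103, 199, 213, 14211] [75.4, 189.3] [1.0018 0.0396 0.064 ]
side yellow
side teal
   [209, 99, 33, 15, 299] [220.8, 106.6] [ 0.8499 -0.541   0.05  ]
   [289, 131, 50, 29, 743] [314.1, 145.9] [ 0.4854 -0.3623  0.05  ]
   [287, 157, 49, 29, 715] [310.6, 170.5] [ 0.4743 -0.2285  0.05  ]
```

View pics/z.png

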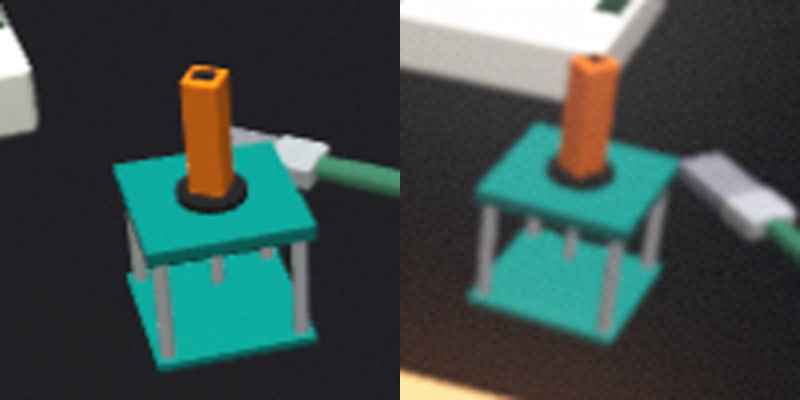

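The zoom shows the probe upright, with its handle turned roughly the same way as the stand. I'll estimate the yaw and the first move, to above the probe.

```bash
cat >> h.py <<'E'
def go(pos,yaw=None,o=None):
    """dp(cm), twist(deg) in tool axes from present pose to TCP pos, tool down, tool-x heading yaw(deg)"""
    o=o or get_obs();T=rot(o["tcp_rot"]);dp=T.T@(np.array(pos)-o["tool_pos"])*100
    if yaw is None: yaw=np.degrees(np.arctan2(T[1,0],T[0,0]))
    G=(R.from_euler('z',yaw,degrees=True)*R.from_euler('x',180,degrees=True)).as_matrix()
    return dp.round(2).tolist(),np.degrees(R.from_matrix(T.T@G).as_rotvec()).round(2).tolist(),"yaw",yaw
E
python3 - <<'E'
from h import *
c=calibration("scene")
pl=[onz(c,160+u*.275,60+v*.275,.095) for u,v in((115,163),(270,143),(316,232),(148,258))]
print(np.round(pl,4),np.mean(pl,0))
P=np.array(pl)[:,:2]
for i in range(4):
    d=P[(i+1)%4]-P[i];print(np.degrees(np.arctan2(d[1],d[0])),np.hypot(*d))
tp=[onz(c,160+u*.275,60+v*.275,.181) for u,v in((181,78),(192,66),(229,70),(221,85))]
print(np.round(tp,4),np.mean(tp,0))
o=get_obs();T=rot(o["tcp_rot"]);w=calibration("wrist")
print("cam off",T.T@(np.array(w["position"])-o["tool_pos"]),"look",T.T@-rot(w["orientation"])[:,2])
for y in (16.5,):print(go([.48,-.295,.30],y))
E
```

```text
[[ 0.5194 -0.3648  0.095 ]
 [ 0.4174 -0.3358  0.095 ]
 [ 0.4415 -0.226   0.095 ]
 [ 0.5457 -0.2525  0.095 ]] [ 0.48099612 -0.29479133  0.095     ]
164.13929164710183 0.10600929555870602
77.60243524161062 0.11246192763085075
-14.286142600612063 0.10745567199666785
-103.18328851624835 0.11533511683219054
[[ 0.4936 -0.3013  0.181 ]
 [ 0.4813 -0.3116  0.181 ]
 [ 0.4636 -0.2956  0.181 ]
 [ 0.4761 -0.2813  0.181 ]] [ 0.47862011 -0.29744746  0.181     ]
cam off [ 8.49179713e-02 -3.16419623e-06 -1.64655322e-01] look [-0.30171408  0.00159913  0.95339711]
([37.65, -30.56, -8.17], [-0.06, 0.01, -0.01], 'yaw', 16.5)
```

Emit:
carry_out:
  hand: [1,1,1,1,1,1,1,1,1,1,1,1]
  dp:
    - [37.6,-30.6,-8.2]
    - [37.6,-30.6,-8.2]
    - [37.6,-30.6,-8.2]
    - [37.6,-30.6,-8.2]
    - [37.6,-30.6,-8.2]
    - [37.6,-30.6,-8.2]
    - [37.6,-30.6,-8.2]
    - [37.6,-30.6,-8.2]
    - [37.6,-30.6,-8.2]
    - [37.6,-30.6,-8.2]
    - [37.6,-30.6,-8.2]
    - [37.6,-30.6,-8.2]
  twist:
    - [0,0,0]
    - [0,0,0]
    - [0,0,0]
    - [0,0,0]
    - [0,0,0]
    - [0,0,0]
    - [0,0,0]
    - [0,0,0]
    - [0,0,0]
    - [0,0,0]
    - [0,0,0]
    - [0,0,0]

```text
t: 1.15
tool_pos: [0.481, -0.292, 0.3012]
tcp_rot: [-0.0, 0.99, 0.144, 0.0]
wrist_force: [0.4, -0.8, -0.2]
grip_width: 1.001
grasp_force: 0.0
```

Emit:
carry_out:
  hand: [1,1,1,1,1]
  dp:
    - [0,0,0]
    - [0,0,0]
    - [0,0,0]
    - [0,0,0]
    - [0,0,0]
  twist:
    - [0,0,0]
    - [0,0,0]
    - [0,0,0]
    - [0,0,0]
    - [0,0,0]

```text
t: 1.57
tool_pos: [0.4784, -0.2964, 0.3003]
tcp_rot: [0.0, 0.99, 0.142, -0.0]
wrist_force: [-0.1, -0.0, 1.0]
grip_width: 1.001
grasp_force: 0.0
```

Run:
```python
from h import *
o=get_obs();print(o["t"],o["tool_pos"],o["q"]);c=calibration("wrist");im=get_image("wrist")
cv2.imwrite("pics/w1.png",im[:,:,::-1]);np.save("w1.npy",c,allow_pickle=True)
print(go([.48,-.295,.30],16.5)[:2])
for p in ([.48,-.295,.181],[.48,-.295,.095]):print(proj(c,p))
```

```text
1.5667 [ 0.47842285 -0.29638119  0.30028859] [ 0.51168171  0.31853713 -0.07729961  1.87547575  0.03031778  0.94937332
 -0.86489481]
([0.18, -0.08, 0.03], [-0.01, 0.04, -0.14])
[[265.28812623 187.75431996]]
[[265.50254269 165.90531242]]
```

View pics/w1.png

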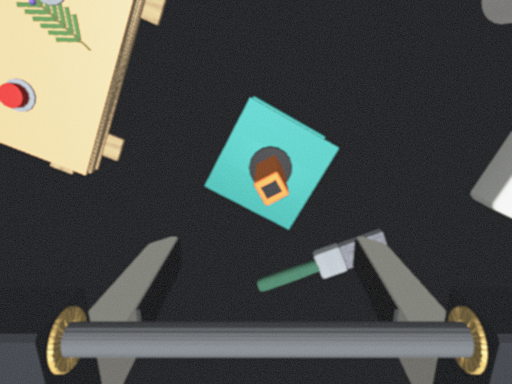

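The wrist view shows the handle's top ring at about (271,188). The plate corners are near (253,98), (338,149), (289,228) and (206,185). I'll fit both.

Run:
```python
from h import *
im=cv2.imread("pics/w1.png")[:,:,::-1].copy();c=np.load("w1.npy",allow_pickle=True).item()
h=cv2.cvtColor(im,cv2.COLOR_RGB2HSV)
def fit(m,z):
    cs,_=cv2.findContours(m,0,cv2.CHAIN_APPROX_NONE);k=max(cs,key=cv2.contourArea)[:,0,:]
    w=np.array([onz(c,u,v,z)[:2] for u,v in k],np.float32)*1000
    print(cv2.minAreaRect(w))
    return w
m=cv2.inRange(h,(5,150,190),(20,255,255));m=cv2.morphologyEx(m,cv2.MORPH_CLOSE,np.ones((3,3)))
fit(m,.181)
m2=cv2.inRange(h,*HSV["teal"]);m2=cv2.morphologyEx(m2,cv2.MORPH_OPEN,np.ones((3,3)))
fit(m2,.095)
pl=np.array([onz(c,*p,.095) for p in((253,98),(338,149),(289,228),(206,185))]);print(pl.round(4),pl.mean(0))
cv2.imwrite("pics/w1z.png",cv2.resize(im[90:235,195:345],None,fx=4,fy=4,interpolation=cv2.INTER_CUBIC)[:,:,::-1])
```

```text
((488.21551513671875, -299.6120910644531), (16.048166275024414, 29.384178161621094), 1.27706778049469)
((481.80169677734375, -300.5244445800781), (111.6845474243164, 114.86067962646484), 77.4002914428711)
[[ 0.5457 -0.2622  0.095 ]
 [ 0.5203 -0.3656  0.095 ]
 [ 0.4164 -0.3423  0.095 ]
 [ 0.4401 -0.2369  0.095 ]] [ 0.48062215 -0.30173993  0.095     ]
```

View pics/w1z.png

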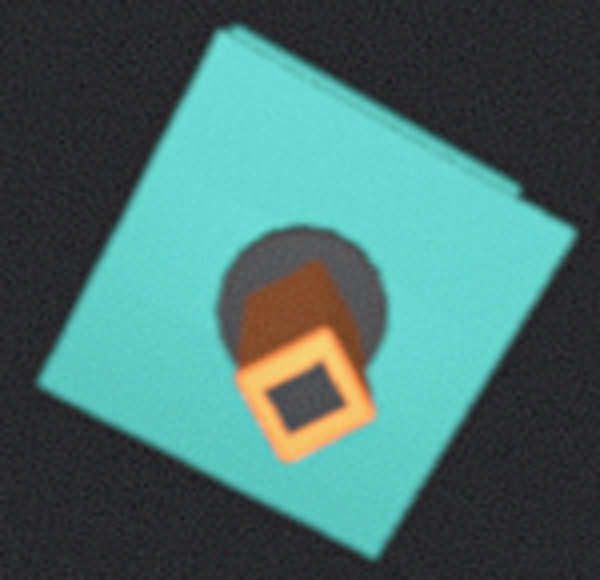

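The zoom gives handle top corners at crop pixels (236,378), (327,326), (375,411) and (289,462), and the collar centre at about (303,312).

Run:
```python
from h import *
c=np.load("w1.npy",allow_pickle=True).item();f=lambda u,v,z:onz(c,195+u/4-.375,90+v/4-.375,z)[:2]*1000
def quad(l,z):
    P=np.array([f(u,v,z) for u,v in l]);d=np.roll(P,-1,0)-P
    print(P.mean(0).round(1),np.hypot(*d.T).round(1),(np.degrees(np.arctan2(d[:,1],d[:,0]))%90).round(1))
quad([(236,378),(327,326),(375,411),(289,462)],.181)
quad([(222,28),(577,233),(375,560),(38,384)],.095)
print(f(303,312,.101))
s=calibration("side")
g=lambda u,v,z:onz(s,270+(u-400)/4-.4,100+v/4-.4,z)[:2]*1000
P=np.array([g(u,v,.095) for u,v in((475,194),(540,125),(682,160),(625,232))]);d=np.roll(P,-1,0)-P
print("side",P.mean(0),np.hypot(*d.T))
P=[480,-300]; 
for pt in([.48,-.3,.181],[.48,-.3,.095]): print(proj(calibration("scene"),pt),proj(s,pt))
print(go([.480,-.3005,.24],None))
```

```text
[ 481.  -300.2] [22.7 21.7 22.1 22.4] [46.8 45.5 48.5 47.1]
[ 480.2 -300.6] [109.8 110.1 110.  110. ] [77.1 77.5 77.1 77.4]
[ 480.95422753 -300.26883851]
side [ 478.63820322 -296.26825047] [114.13486281 107.39893015 111.2622368  105.32557101]
[[215.52564977  80.20786335]] [[318.07168116 114.09424767]]
[[217.76775215 113.0571245 ]] [[314.40151281 142.88144614]]
([0.03, 0.45, 6.03], [-0.01, 0.04, -0.0], 'yaw', np.float64(16.355257406262744))
```

Emit:
carry_out:
  hand: [1,1,1,1,1,1,1,1,1,1,1,1]
  dp:
    - [0.1,0.4,4]
    - [0.1,0.4,6]
    - [0.1,0.4,6]
    - [0.1,0.4,6]
    - [0.1,0.4,6]
    - [0.1,0.4,6]
    - [0.1,0.4,8]
    - [0.1,0.4,11]
    - [0.1,0.4,14]
    - [0.1,0.4,16]
    - [0.1,0.4,17.4]
    - [0.1,0.4,17.4]
  twist:
    - [0,0,-7]
    - [0,0,-14]
    - [0,0,-21]
    - [0,0,-28]
    - [0,0,-30.6]
    - [0,0,-30.6]
    - [0,0,-30.6]
    - [0,0,-30.6]
    - [0,0,-30.6]
    - [0,0,-30.6]
    - [0,0,-30.6]
    - [0,0,-30.6]

```text
t: 2.62
tool_pos: [0.4798, -0.2984, 0.1239]
tcp_rot: [-0.002, 0.917, 0.398, -0.002]
wrist_force: [0.1, -0.2, 0.2]
grip_width: 1.003
grasp_force: 0.0
```

Emit:
carry_out:
  hand: [1,1,1]
  dp:
    - [0,0,0]
    - [0,0,0]
    - [0,0,0]
  twist:
    - [0,0,0]
    - [0,0,0]
    - [0,0,0]

```text
t: 2.87
tool_pos: [0.4821, -0.2991, 0.1278]
tcp_rot: [0.001, 0.917, 0.399, 0.001]
wrist_force: [0.7, 0.3, 0.9]
grip_width: 0.995
grasp_force: 0.0
```

Run:
```python
from h import *
o=get_obs();print(o["t"],o["tool_pos"]);c=calibration("wrist");im=get_image("wrist")
cv2.imwrite("pics/w2.png",im[:,:,::-1])
print(go([.4805,-.3003,.126],47))
```

```text
2.8667 [ 0.48208253 -0.29911285  0.12781667]
([-0.2, -0.03, 0.18], [0.11, -0.03, 0.05], 'yaw', 47)
```

View pics/w2.png

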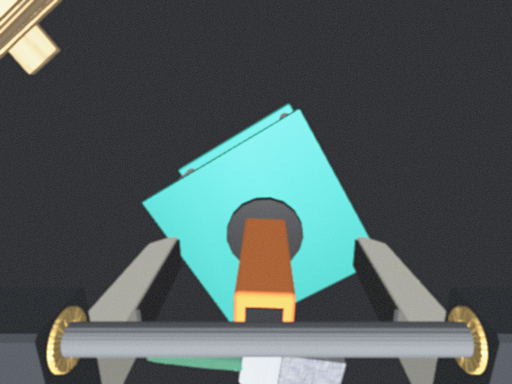

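The wrist view shows the handle square to the pads and centred between the fingers, near column 266. I'll close on it.

Emit:
carry_out:
  hand: [-1,-1,-1,-1,-1,-1,-1,-1,-1,-1]
  dp:
    - [-0.1,0,0.1]
    - [-0.1,0,0.1]
    - [-0.1,0,0.1]
    - [-0.1,0,0.1]
    - [-0.1,0,0.1]
    - [-0.1,0,0.1]
    - [-0.1,0,0.1]
    - [-0.1,0,0.1]
    - [-0.1,0,0.1]
    - [-0.1,0,0.1]
  twist:
    - [0,0,0]
    - [0,0,0]
    - [0,0,0]
    - [0,0,0]
    - [0,0,0]
    - [0,0,0]
    - [0,0,0]
    - [0,0,0]
    - [0,0,0]
    - [0,0,0]
  grip_force: 30

```text
t: 3.75
tool_pos: [0.4809, -0.2993, 0.1256]
tcp_rot: [-0.0, 0.917, 0.399, -0.0]
wrist_force: [-0.2, 0.4, -0.2]
grip_width: 0.335
grasp_force: 0.0
```

Run:
```python
from h import *
o=get_obs();print({k:np.round(o[k],4).tolist() for k in("t","tool_pos","wrist_force","moment","grip_width","grasp_force")})
print(go([.4805,-.3003,.26],47))
```

```text
{'t': 3.75, 'tool_pos': [0.4809, -0.2993, 0.1256], 'wrist_force': [-0.1622, 0.4153, -0.2046], 'moment': [-0.0046, -0.0653, -0.0183], 'grip_width': 0.3349, 'grasp_force': 0.0}
([-0.1, 0.04, -13.44], [-0.0, 0.0, 0.09], 'yaw', 47)
```

Fingers are still closing; target width is about 0.26.

Emit:
carry_out:
  hand: [-1,-1,-1,-1,-1,-1]
  dp:
    - [0,0,0]
    - [0,0,0]
    - [0,0,0]
    - [0,0,0]
    - [0,0,0]
    - [0,0,0]
  twist:
    - [0,0,0]
    - [0,0,0]
    - [0,0,0]
    - [0,0,0]
    - [0,0,0]
    - [0,0,0]

```text
t: 4.25
tool_pos: [0.4808, -0.2993, 0.1255]
tcp_rot: [-0.0, 0.917, 0.399, -0.0]
wrist_force: [0.5, 0.5, -1.0]
grip_width: 0.261
grasp_force: 29.6
```

Run:
```python
from h import *
o=get_obs();print({k:np.round(o[k],4).tolist() for k in("t","tool_pos","wrist_force","moment","grip_width","grasp_force")})
print(go([.4805,-.3003,.26],47))
```

```text
{'t': 4.25, 'tool_pos': [0.4808, -0.2993, 0.1255], 'wrist_force': [0.4723, 0.481, -0.9838], 'moment': [-0.0207, -0.0666, -0.0272], 'grip_width': 0.2613, 'grasp_force': 29.6318}
([-0.1, 0.04, -13.45], [-0.01, 0.0, 0.09], 'yaw', 47)
```

Emit:
carry_out:
  hand: [-1,-1,-1,-1,-1,-1,-1]
  dp:
    - [0,0,-1]
    - [0,0,-3]
    - [0,0,-6]
    - [0,0,-10]
    - [0,0,-13.4]
    - [0,0,-14.5]
    - [0,0,-14.5]
  twist:
    - [0,0,0]
    - [0,0,0]
    - [0,0,0]
    - [0,0,0]
    - [0,0,0]
    - [0,0,0]
    - [0,0,0]

```text
t: 4.83
tool_pos: [0.4822, -0.3, 0.2744]
tcp_rot: [0.003, 0.917, 0.399, 0.002]
wrist_force: [-0.4, 0.6, -1.0]
grip_width: 0.261
grasp_force: 29.6
```

Run:
```python
from h import *
o=get_obs();print({k:np.round(o[k],4).tolist() for k in("t","tool_pos","wrist_force","moment","grip_width","grasp_force")})
print(go([.595,-.021,.27],47))
```

```text
{'t': 4.8333, 'tool_pos': [0.4822, -0.3, 0.2744], 'wrist_force': [-0.3726, 0.5838, -0.9616], 'moment': [-0.0446, -0.0703, -0.0251], 'grip_width': 0.2614, 'grasp_force': 29.6315}
([28.11, -10.74, 0.41], [0.35, -0.08, 0.07], 'yaw', 47)
```

Emit:
carry_out:
  hand: [-1,-1,-1,-1,-1,-1,-1,-1,-1,-1,-1,-1]
  dp:
    - [2,-0.8,0]
    - [5,-2,0]
    - [8.5,-3.3,0]
    - [12,-4.6,0]
    - [15.5,-6,0]
    - [19,-7.3,0]
    - [22.5,-8.6,0]
    - [25.5,-9.8,0]
    - [27.5,-10.5,0]
    - [28.1,-10.7,0]
    - [28.1,-10.7,0]
    - [28.1,-10.7,0]
  twist:
    - [0,0,0]
    - [0,0,0]
    - [0,0,0]
    - [0,0,0]
    - [0,0,0]
    - [0,0,0]
    - [0,0,0]
    - [0,0,0]
    - [0,0,0]
    - [0,0,0]
    - [0,0,0]
    - [0,0,0]

```text
t: 5.83
tool_pos: [0.5929, -0.0216, 0.2693]
tcp_rot: [-0.0, 0.917, 0.399, -0.001]
wrist_force: [-0.4, -0.3, -1.3]
grip_width: 0.258
grasp_force: 29.6
```

Emit:
carry_out:
  hand: [-1,-1,-1,-1,-1]
  dp:
    - [0,0,0]
    - [0,0,0]
    - [0,0,0]
    - [0,0,0]
    - [0,0,0]
  twist:
    - [0,0,0]
    - [0,0,0]
    - [0,0,0]
    - [0,0,0]
    - [0,0,0]

```text
t: 6.25
tool_pos: [0.5937, -0.0214, 0.2707]
tcp_rot: [0.0, 0.917, 0.399, 0.0]
wrist_force: [0.8, -0.4, -0.8]
grip_width: 0.26
grasp_force: 29.6
```

Run:
```python
from h import *
o=get_obs();print(o["t"],o["tool_pos"],o["grip_width"]);c=calibration("wrist");im=get_image("wrist")
cv2.imwrite("pics/w3.png",im[:,:,::-1]);np.save("w3.npy",c,allow_pickle=True)
for k in("blue","yellow"):
    for s,ce in blobs(im,k,60)[0]: print(k,s,ce,onz(c,*ce,.068).round(4))
print(proj(c,[[.595,-.021,.068],[.61,.15,.068]]))
```

```text
6.25 [ 0.59371579 -0.02135412  0.27071559] 0.25961064119289357
[[266.80380367 166.92772427]
 [159.02966607  31.75990303]]
```

View pics/w3.png

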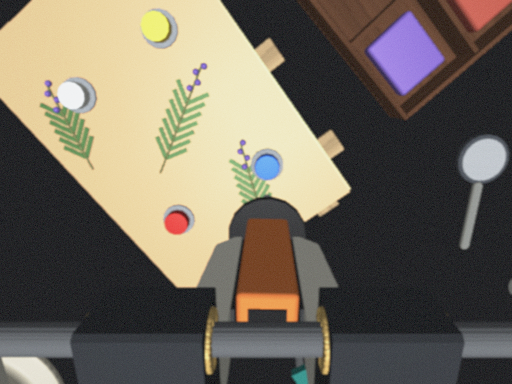

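The wrist view shows the blue cap at (267,166) and the yellow cap at (156,26), both visible past the held probe. The probe still sits straight between the fingers. I'll refine the cap centres with wider colour limits.

Run:
```python
from h import *
c=np.load("w3.npy",allow_pickle=True).item();im=cv2.imread("pics/w3.png")[:,:,::-1].copy()
h=cv2.cvtColor(im,cv2.COLOR_RGB2HSV)
for n,(u,v),lo,hi in(("blue",(267,166),(98,110,80),(122,255,255)),("yellow",(155,27),(22,150,130),(36,255,255))):
    print(h[v,u]);m=cv2.inRange(h,lo,hi);k,l,s,ce=cv2.connectedComponentsWithStats(m)
    i=l[v,u];ct=cv2.findContours((l==i).astype(np.uint8),0,1)[0][0]
    (x,y),r=cv2.minEnclosingCircle(ct)
    print(n,s[i],ce[i],cv2.fitEllipse(ct),onz(c,*ce[i],.068).round(4),onz(c,*ce[i],.064).round(4))
o=get_obs()
print(o["wrist_force"])
```

```text
[106 141 241]
blue [255 154  24  26 476] [266.6092437  166.54411765] ((266.608642578125, 166.5437469482422), (23.448734283447266, 24.023759841918945), 0.8162524104118347) [ 0.5951 -0.0205  0.068 ] [ 0.5945 -0.0212  0.064 ]
[ 30 123 242]
yellow [     0      0    512    384 196594] [255.50634811 191.51124653] ((255.5, 191.5), (445.6497497558594, 616.610595703125), 90.0) [ 0.5664 -0.033   0.068 ] [ 0.5655 -0.0338  0.064 ]
[-0.92403025  0.85842178 -1.01830608]
```

Emit:
carry_out:
  hand: [-1,-1,-1,-1,-1,-1,-1,-1]
  dp:
    - [0.1,0.05,2]
    - [0.1,0.05,4.5]
    - [0.1,0.05,7]
    - [0.1,0.05,8.5]
    - [0.1,0.05,9.3]
    - [0.1,0.05,9.6]
    - [0.1,0.05,9.7]
    - [0.1,0.05,9.7]
  twist:
    - [0,0,0]
    - [0,0,0]
    - [0,0,0]
    - [0,0,0]
    - [0,0,0]
    - [0,0,0]
    - [0,0,0]
    - [0,0,0]

```text
t: 6.97
tool_pos: [0.5954, -0.0202, 0.1743]
tcp_rot: [0.0, 0.917, 0.399, 0.0]
wrist_force: [-0.5, -0.3, -1.2]
grip_width: 0.256
grasp_force: 29.6
```

Run:
```python
from h import *
o=get_obs();print({k:np.round(o[k],4).tolist() for k in("t","tool_pos","wrist_force","moment","grip_width","grasp_force")})
print(go([.5952,-.0207,.1645],47))
S=get_image("scene");D=get_image("side")
a=cv2.resize(S[150:280,170:300],(390,390),interpolation=cv2.INTER_CUBIC);b=cv2.resize(D[140:270,180:310],(390,390),interpolation=cv2.INTER_CUBIC)
cv2.imwrite("pics/near1.png",np.hstack([a,b])[:,:,::-1])
print(proj(calibration("scene"),[.595,-.021,.068])-[170,150],proj(calibration("side"),[.595,-.021,.068])-[180,140])
```

```text
{'t': 6.9667, 'tool_pos': [0.5954, -0.0202, 0.1743], 'wrist_force': [-0.507, -0.2963, -1.2315], 'moment': [0.027, -0.0238, 0.0412], 'grip_width': 0.2564, 'grasp_force': 29.6315}
([-0.05, 0.02, 0.98], [0.04, -0.04, 0.09], 'yaw', 47)
[[57.95118961 60.1998172 ]] [[64.4577745  63.91786093]]
```

View pics/near1.png

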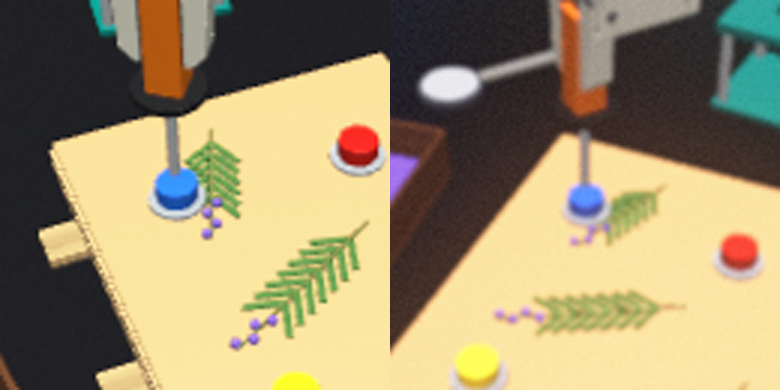

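Both cameras show the tip directly over the blue cap's centre, just above it. I'll press slowly.

Emit:
carry_out:
  hand: [-1,-1,-1,-1,-1,-1,-1,-1]
  dp:
    - [0,0,0.15]
    - [0,0,0.3]
    - [0,0,0.45]
    - [0,0,0.6]
    - [0,0,0.7]
    - [0,0,0.8]
    - [0,0,0.8]
    - [0,0,0.8]
  twist:
    - [0,0,0]
    - [0,0,0]
    - [0,0,0]
    - [0,0,0]
    - [0,0,0]
    - [0,0,0]
    - [0,0,0]
    - [0,0,0]

```text
t: 7.73
tool_pos: [0.595, -0.0203, 0.1657]
tcp_rot: [0.0, 0.917, 0.399, 0.0]
wrist_force: [-0.3, 0.6, 1.1]
grip_width: 0.257
grasp_force: 29.6
```

Emit:
carry_out:
  hand: [-1,-1,-1,-1,-1,-1,-1,-1]
  dp:
    - [0,0,0.1]
    - [0,0,0.2]
    - [0,0,0.2]
    - [0,0,0.2]
    - [0,0,0.2]
    - [0,0,0.2]
    - [0,0,0.2]
    - [0,0,0.2]
  twist:
    - [0,0,0]
    - [0,0,0]
    - [0,0,0]
    - [0,0,0]
    - [0,0,0]
    - [0,0,0]
    - [0,0,0]
    - [0,0,0]

```text
t: 8.4
tool_pos: [0.5949, -0.0203, 0.1636]
tcp_rot: [0.0, 0.917, 0.399, 0.0]
wrist_force: [0.2, 0.5, 2.9]
grip_width: 0.256
grasp_force: 29.6
```

Run:
```python
from h import *
F=[]
for i in range(3):
    get_image("side");F.append(get_obs()["wrist_force"][2])
o=get_obs();print({k:np.round(o[k],4).tolist() for k in("t","tool_pos","wrist_force","moment","grip_width","grasp_force")},F)
```

```text
{'t': 8.55, 'tool_pos': [0.5949, -0.0203, 0.1636], 'wrist_force': [0.2998, 0.4969, 3.0606], 'moment': [-0.1162, -0.1452, 0.0113], 'grip_width': 0.259, 'grasp_force': 29.6325} [np.float64(1.6458039812153307), np.float64(3.5241146666363186), np.float64(3.060647042708331)]
```

About 4 N of net press. I'll rest a moment more, then lift.

Emit:
carry_out:
  hand: [-1,-1,-1,-1,-1,-1,-1,-1,-1,-1,-1,-1]
  dp:
    - [0,0,0]
    - [0,0,0]
    - [0,0,0]
    - [0,0,0]
    - [0,0,0]
    - [0,0,0]
    - [0,0,-0.5]
    - [0,0,-2]
    - [0,0,-4.5]
    - [0,0,-7]
    - [0,0,-8]
    - [0,0,-8]
  twist:
    - [0,0,0]
    - [0,0,0]
    - [0,0,0]
    - [0,0,0]
    - [0,0,0]
    - [0,0,0]
    - [0,0,0]
    - [0,0,0]
    - [0,0,0]
    - [0,0,0]
    - [0,0,0]
    - [0,0,0]

```text
t: 9.55
tool_pos: [0.5957, -0.0202, 0.2457]
tcp_rot: [0.001, 0.917, 0.399, 0.002]
wrist_force: [0.5, -0.2, -0.7]
grip_width: 0.257
grasp_force: 29.6
```

Run:
```python
from h import *
c=np.load("w3.npy",allow_pickle=True).item()
y=onz(c,155.5,26.5,.068);print(y)
o=get_obs();print({k:np.round(o[k],4).tolist() for k in("t","tool_pos","wrist_force","grip_width")})
print(go([y[0],y[1],.27],47))
```

```text
[0.61099148 0.15545861 0.068     ]
{'t': 9.55, 'tool_pos': [0.5957, -0.0202, 0.2457], 'wrist_force': [0.4561, -0.1663, -0.7052], 'grip_width': 0.2574}
([13.91, -10.84, -2.42], [0.14, -0.13, 0.08], 'yaw', 47)
```

Emit:
carry_out:
  hand: [-1,-1,-1,-1,-1,-1,-1,-1,-1,-1,-1,-1]
  dp:
    - [1.5,-1.2,-0.8]
    - [3.5,-2.7,-1.6]
    - [6,-4.7,-2.4]
    - [8.5,-6.6,-2.4]
    - [11,-8.6,-2.4]
    - [13,-10.1,-2.4]
    - [13.9,-10.8,-2.4]
    - [13.9,-10.8,-2.4]
    - [13.9,-10.8,-2.4]
    - [13.9,-10.8,-2.4]
    - [13.9,-10.8,-2.4]
    - [13.9,-10.8,-2.4]
  twist:
    - [0,0,0]
    - [0,0,0]
    - [0,0,0]
    - [0,0,0]
    - [0,0,0]
    - [0,0,0]
    - [0,0,0]
    - [0,0,0]
    - [0,0,0]
    - [0,0,0]
    - [0,0,0]
    - [0,0,0]

```text
t: 10.55
tool_pos: [0.6105, 0.1531, 0.2676]
tcp_rot: [0.0, 0.917, 0.398, -0.0]
wrist_force: [-0.7, 0.3, -2.3]
grip_width: 0.257
grasp_force: 29.6
```

Run:
```python
from h import *
o=get_obs();print(o["t"],o["tool_pos"],o["grip_width"],o["wrist_force"]);c=calibration("wrist");im=get_image("wrist")
cv2.imwrite("pics/w4.png",im[:,:,::-1])
h=cv2.cvtColor(im,cv2.COLOR_RGB2HSV)
x,y=proj(c,[.611,.1555,.068])[0].round().astype(int);print(x,y,h[y,x])
# cap hue vs card
print(h[y,x-40:x+41:5].tolist())
m=cv2.inRange(h,(27,100,130),(36,255,255));k,l,s,ce=cv2.connectedComponentsWithStats(m)
i=l[y,x];print(s[i],ce[i],onz(c,*ce[i],.068))
```

```text
10.55 [0.61052666 0.15314284 0.26755018] 0.25719738339830034 [-0.70685044  0.28693438 -2.34882335]
265 167 [ 31 119 242]
[[24, 55, 239], [25, 53, 239], [24, 55, 239], [25, 51, 240], [24, 52, 240], [45, 11, 184], [30, 118, 242], [30, 117, 242], [31, 119, 242], [31, 119, 242], [30, 106, 227], [24, 49, 234], [25, 48, 240], [24, 50, 240], [24, 52, 239], [24, 57, 239], [24, 52, 240]]
[252 153  24  24 473] [263.39957717 164.57928118] [0.61135746 0.1583185  0.068     ]
```

Emit:
carry_out:
  hand: [-1,-1,-1]
  dp:
    - [0,0,0]
    - [0,0,0]
    - [0,0,0]
  twist:
    - [0,0,0]
    - [0,0,0]
    - [0,0,0]

```text
t: 10.85
tool_pos: [0.6104, 0.1548, 0.2677]
tcp_rot: [0.0, 0.917, 0.399, 0.0]
wrist_force: [0.1, -0.0, -1.4]
grip_width: 0.258
grasp_force: 29.6
```

Run:
```python
from h import *
for j in range(2):
    o=get_obs();c=calibration("wrist");im=get_image("wrist");print(o["t"],o["tool_pos"],o["wrist_force"])
    h=cv2.cvtColor(im,cv2.COLOR_RGB2HSV);x,y=proj(c,[.611,.157,.068])[0].round().astype(int)
    m=cv2.inRange(h,(27,90,130),(36,255,255));k,l,s,ce=cv2.connectedComponentsWithStats(m)
    i=l[y,x];P=onz(c,*ce[i],.0675);print(s[i],ce[i],P)
    print(go([P[0],P[1],.174],47))
```

```text
10.85 [0.61043838 0.15479869 0.26769695] [ 0.06594399 -0.00330858 -1.42715433]
[253 154  24  25 479] [264.4697286  165.78079332] [0.61112804 0.15823569 0.0675    ]
([0.29, -0.17, 9.37], [0.0, -0.0, 0.08], 'yaw', 47)
10.9 [0.61040924 0.1549113  0.26765635] [ 0.85863524  0.498956   -0.91479368]
[253 154  24  25 482] [264.52489627 165.83609959] [0.61110684 0.15827835 0.0675    ]
([0.29, -0.17, 9.36], [0.0, -0.0, 0.09], 'yaw', 47)
```

Emit:
carry_out:
  hand: [-1,-1,-1,-1,-1,-1,-1,-1]
  dp:
    - [0.25,-0.1,2]
    - [0.25,-0.1,4.5]
    - [0.25,-0.1,7]
    - [0.25,-0.1,8.5]
    - [0.25,-0.1,9.1]
    - [0.25,-0.1,9.3]
    - [0.25,-0.1,9.3]
    - [0.25,-0.1,9.3]
  twist:
    - [0,0,0]
    - [0,0,0]
    - [0,0,0]
    - [0,0,0]
    - [0,0,0]
    - [0,0,0]
    - [0,0,0]
    - [0,0,0]

```text
t: 11.62
tool_pos: [0.612, 0.1579, 0.1756]
tcp_rot: [0.0, 0.917, 0.399, 0.001]
wrist_force: [0.2, 0.3, -0.3]
grip_width: 0.256
grasp_force: 29.6
```

Run:
```python
from h import *
S=get_image("scene");D=get_image("side")
o=get_obs();print({k:np.round(o[k],4).tolist() for k in("t","tool_pos","wrist_force","grip_width")})
a=cv2.resize(S[220:350,200:330],(390,390),interpolation=cv2.INTER_CUBIC);b=cv2.resize(D[190:320,140:270],(390,390),interpolation=cv2.INTER_CUBIC)
cv2.imwrite("pics/near2.png",np.hstack([a,b])[:,:,::-1])
```

```text
{'t': 11.7167, 'tool_pos': [0.6119, 0.1578, 0.1758], 'wrist_force': [0.0818, 0.6206, -0.7103], 'grip_width': 0.2605}
```

View pics/near2.png

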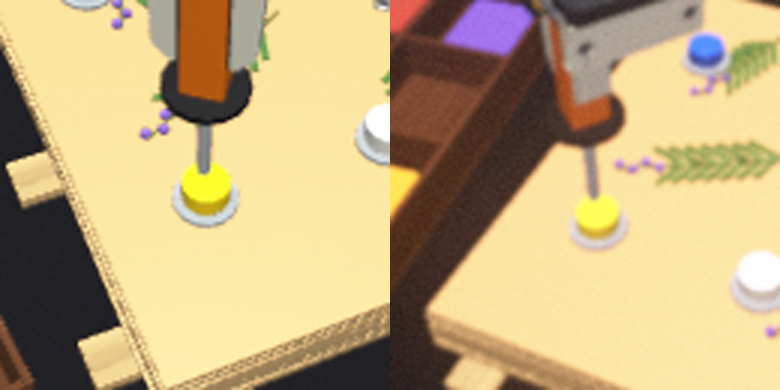

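The tip is just above the yellow cap near its centre in both views. I'll press to the same height as before.

Emit:
carry_out:
  hand: [-1,-1,-1,-1,-1,-1,-1,-1,-1,-1,-1,-1]
  dp:
    - [0,0,0.2]
    - [0,0,0.35]
    - [0,0,0.5]
    - [0,0,0.65]
    - [0,0,0.8]
    - [0,0,0.9]
    - [0,0,1]
    - [0,0,1.1]
    - [0,0,1.2]
    - [0,0,1.2]
    - [0,0,1.2]
    - [0,0,1.2]
  twist:
    - [0,0,0]
    - [0,0,0]
    - [0,0,0]
    - [0,0,0]
    - [0,0,0]
    - [0,0,0]
    - [0,0,0]
    - [0,0,0]
    - [0,0,0]
    - [0,0,0]
    - [0,0,0]
    - [0,0,0]

```text
t: 12.72
tool_pos: [0.6114, 0.1576, 0.1628]
tcp_rot: [0.0, 0.917, 0.399, 0.0]
wrist_force: [-0.3, 0.0, 3.0]
grip_width: 0.258
grasp_force: 29.6
```

Emit:
carry_out:
  hand: [-1,-1,-1,-1,-1,-1,-1,-1,-1,-1]
  dp:
    - [0,0,0]
    - [0,0,0]
    - [0,0,0]
    - [0,0,0]
    - [0,0,0]
    - [0,0,0]
    - [0,0,0]
    - [0,0,0]
    - [0,0,0]
    - [0,0,0]
  twist:
    - [0,0,0]
    - [0,0,0]
    - [0,0,0]
    - [0,0,0]
    - [0,0,0]
    - [0,0,0]
    - [0,0,0]
    - [0,0,0]
    - [0,0,0]
    - [0,0,0]

```text
t: 13.55
tool_pos: [0.6114, 0.1576, 0.1626]
tcp_rot: [-0.0, 0.917, 0.399, -0.0]
wrist_force: [0.5, -0.8, 2.7]
grip_width: 0.257
grasp_force: 29.6
```

Run:
```python
from h import *
F=[]
for i in range(4):
    get_image("side");F.append(get_obs()["wrist_force"][2].round(1))
o=get_obs();print({k:np.round(o[k],4).tolist() for k in("t","tool_pos","wrist_force","grip_width")},F)
```

```text
{'t': 13.75, 'tool_pos': [0.6114, 0.1576, 0.1626], 'wrist_force': [0.0997, -0.0674, 2.3643], 'grip_width': 0.2618} [np.float64(2.9), np.float64(3.6), np.float64(4.0), np.float64(2.4)]
```

Emit:
carry_out:
  hand: [-1,-1,-1,-1,-1,-1,-1,-1]
  dp:
    - [0,0,-0.5]
    - [0,0,-2]
    - [0,0,-4.5]
    - [0,0,-7.5]
    - [0,0,-10]
    - [0,0,-11.2]
    - [0,0,-11.2]
    - [0,0,-11.2]
  twist:
    - [0,0,0]
    - [0,0,0]
    - [0,0,0]
    - [0,0,0]
    - [0,0,0]
    - [0,0,0]
    - [0,0,0]
    - [0,0,0]

```text
t: 14.42
tool_pos: [0.611, 0.1573, 0.2741]
tcp_rot: [0.0, 0.917, 0.399, -0.0]
wrist_force: [-0.5, 0.1, -0.3]
grip_width: 0.26
grasp_force: 29.6
```

Run:
```python
from h import *
o=get_obs();print({k:np.round(o[k],4).tolist() for k in("t","tool_pos","wrist_force","grip_width")})
print(go([.4808,-.2993,.272],47))
```

```text
{'t': 14.4167, 'tool_pos': [0.611, 0.1573, 0.2741], 'wrist_force': [-0.5231, 0.0802, -0.3477], 'grip_width': 0.2596}
([-42.31, 21.56, 0.22], [-0.0, 0.02, 0.08], 'yaw', 47)
```

Emit:
carry_out:
  hand: [-1,-1,-1,-1,-1,-1,-1,-1,-1,-1,-1,-1]
  dp:
    - [-2,1,0]
    - [-5,2.5,0]
    - [-8.5,4.3,0]
    - [-12,6.1,0]
    - [-15.5,7.9,0]
    - [-19,9.7,0]
    - [-22.5,11.5,0]
    - [-26,13.2,0]
    - [-29.5,15,0]
    - [-32.5,16.6,0]
    - [-35,17.8,0]
    - [-37,18.9,0]
  twist:
    - [0,0,0]
    - [0,0,0]
    - [0,0,0]
    - [0,0,0]
    - [0,0,0]
    - [0,0,0]
    - [0,0,0]
    - [0,0,0]
    - [0,0,0]
    - [0,0,0]
    - [0,0,0]
    - [0,0,0]

```text
t: 15.42
tool_pos: [0.4954, -0.2444, 0.2724]
tcp_rot: [-0.001, 0.917, 0.398, -0.002]
wrist_force: [0.6, 0.1, -0.9]
grip_width: 0.257
grasp_force: 29.6
```

Emit:
carry_out:
  hand: [-1,-1,-1,-1,-1,-1,-1,-1,-1]
  dp:
    - [-2,1,0]
    - [-4,2,0]
    - [-5.3,2.7,0.2]
    - [-5.3,2.7,0.2]
    - [-5.3,2.7,0.2]
    - [-5.3,2.7,0.2]
    - [-5.3,2.7,0.2]
    - [-5.3,2.7,0.2]
    - [-5.3,2.7,0.2]
  twist:
    - [0,0,0]
    - [0,0,0]
    - [0,0,0]
    - [0,0,0]
    - [0,0,0]
    - [0,0,0]
    - [0,0,0]
    - [0,0,0]
    - [0,0,0]

```text
t: 16.17
tool_pos: [0.4819, -0.2984, 0.2726]
tcp_rot: [-0.0, 0.916, 0.4, 0.0]
wrist_force: [-0.1, 0.8, -0.9]
grip_width: 0.264
grasp_force: 29.6
```

Run:
```python
from h import *
get_image("side");get_image("side");o=get_obs();print({k:np.round(o[k],4).tolist() for k in("t","tool_pos","wrist_force","grip_width")})
print(go([.4808,-.2997,.1265],47))
S=get_image("scene");D=get_image("side")
a=cv2.resize(S[30:160,150:280],(390,390),interpolation=cv2.INTER_CUBIC);b=cv2.resize(D[70:200,250:380],(390,390),interpolation=cv2.INTER_CUBIC)
cv2.imwrite("pics/near3.png",np.hstack([a,b])[:,:,::-1])
```

```text
{'t': 16.2667, 'tool_pos': [0.4818, -0.2988, 0.2727], 'wrist_force': [-0.0904, -0.2518, -0.0902], 'grip_width': 0.2582}
([-0.14, -0.01, 14.62], [0.01, -0.0, 0.14], 'yaw', 47)
```

View pics/near3.png

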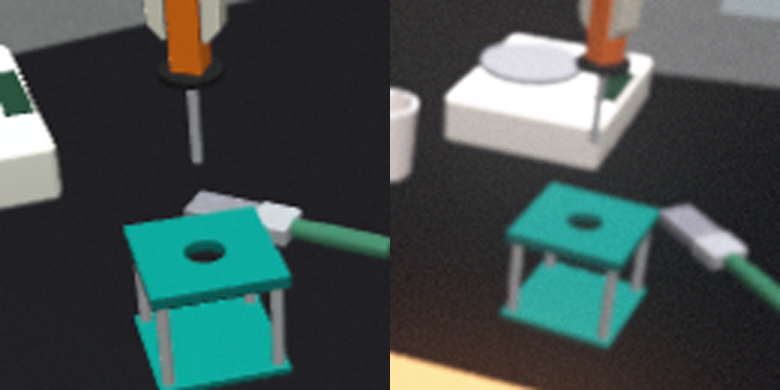

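The probe is straight and in line with the empty hole in both views. Lowering.

Emit:
carry_out:
  hand: [-1,-1,-1,-1,-1,-1,-1,-1,-1,-1]
  dp:
    - [-0.1,0,2]
    - [-0.1,0,4.5]
    - [-0.1,0,6]
    - [-0.1,0,7.5]
    - [-0.1,0,9]
    - [-0.1,0,10.5]
    - [-0.1,0,12]
    - [-0.1,0,13]
    - [-0.1,0,13.5]
    - [-0.1,0,13.5]
  twist:
    - [0,0,0]
    - [0,0,0]
    - [0,0,0]
    - [0,0,0]
    - [0,0,0]
    - [0,0,0]
    - [0,0,0]
    - [0,0,0]
    - [0,0,0]
    - [0,0,0]

```text
t: 17.2
tool_pos: [0.4806, -0.2998, 0.1367]
tcp_rot: [-0.001, 0.917, 0.4, -0.0]
wrist_force: [0.2, 0.2, 0.0]
grip_width: 0.259
grasp_force: 29.6
```

Emit:
carry_out:
  hand: [-1,-1,-1,-1,-1,-1,-1,-1]
  dp:
    - [0,0,0.2]
    - [0,0,0.4]
    - [0,0,0.6]
    - [0,0,0.8]
    - [0,0,1]
    - [0,0,1.1]
    - [0,0,1.1]
    - [0,0,1.1]
  twist:
    - [0,0,0]
    - [0,0,0]
    - [0,0,0]
    - [0,0,0]
    - [0,0,0]
    - [0,0,0]
    - [0,0,0]
    - [0,0,0]

```text
t: 17.87
tool_pos: [0.4809, -0.3, 0.1266]
tcp_rot: [-0.0, 0.917, 0.399, -0.0]
wrist_force: [-0.2, -0.0, -0.2]
grip_width: 0.262
grasp_force: 29.6
```

Emit:
carry_out:
  hand: [-1,-1,-1,-1,-1]
  dp:
    - [0,0,0.05]
    - [0,0,0.1]
    - [0,0,0.13]
    - [0,0,0.13]
    - [0,0,0.13]
  twist:
    - [0,0,0]
    - [0,0,0]
    - [0,0,0]
    - [0,0,0]
    - [0,0,0]

```text
t: 18.28
tool_pos: [0.4809, -0.3, 0.1255]
tcp_rot: [0.0, 0.917, 0.399, 0.0]
wrist_force: [-1.3, -0.1, 3.1]
grip_width: 0.258
grasp_force: 29.6
```

Force rose by about 3 N, so the collar is seated. Opening.

Emit:
carry_out:
  hand: [0.6,0.6,0.6,0.6,0.6,0.6,0.6,0.6,0.6,0.6,0.6,0.6]
  dp:
    - [0,0,0]
    - [0,0,0]
    - [0,0,0]
    - [0,0,0]
    - [0,0,0]
    - [0,0,0]
    - [0,0,0]
    - [0,0,0]
    - [0,0,0]
    - [0,0,0]
    - [0,0,0]
    - [0,0,0]
  twist:
    - [0,0,0]
    - [0,0,0]
    - [0,0,0]
    - [0,0,0]
    - [0,0,0]
    - [0,0,0]
    - [0,0,0]
    - [0,0,0]
    - [0,0,0]
    - [0,0,0]
    - [0,0,0]
    - [0,0,0]

```text
t: 19.28
tool_pos: [0.4809, -0.3, 0.1253]
tcp_rot: [-0.0, 0.917, 0.399, -0.0]
wrist_force: [-0.8, 0.2, -0.2]
grip_width: 0.798
grasp_force: 0.0
```

Emit:
carry_out:
  hand: [0.6,0.6,0.6,0.6,0.6,0.6,0.6,0.6,0.6,0.6,0.6,0.6]
  dp:
    - [0,0,-0.5]
    - [0,0,-1.5]
    - [0,0,-3]
    - [0,0,-5]
    - [0,0,-7]
    - [0,0,-9]
    - [0,0,-11]
    - [0,0,-13]
    - [0,0,-15]
    - [0,0,-16]
    - [0,0,-16]
    - [0,0,-16]
  twist:
    - [0,0,0]
    - [0,0,0]
    - [0,0,0]
    - [0,0,0]
    - [0,0,0]
    - [0,0,0]
    - [0,0,0]
    - [0,0,0]
    - [0,0,0]
    - [0,0,0]
    - [0,0,0]
    - [0,0,0]

```text
t: 20.28
tool_pos: [0.4808, -0.3, 0.2856]
tcp_rot: [0.0, 0.917, 0.399, 0.0]
wrist_force: [-0.2, -0.7, -0.3]
grip_width: 0.799
grasp_force: 0.0
```

Run:
```python
from h import *
S=get_image("scene");D=get_image("side")
o=get_obs();print({k:np.round(o[k],4).tolist() for k in("t","tool_pos","wrist_force","grip_width")})
a=cv2.resize(S[30:160,150:280],(390,390),interpolation=cv2.INTER_CUBIC);b=cv2.resize(D[70:200,250:380],(390,390),interpolation=cv2.INTER_CUBIC)
cv2.imwrite("pics/end.png",np.hstack([a,b])[:,:,::-1])
```

```text
{'t': 20.3833, 'tool_pos': [0.4803, -0.2998, 0.2843], 'wrist_force': [-0.2065, -0.4797, -0.2289], 'grip_width': 0.8026}
```

View pics/end.png

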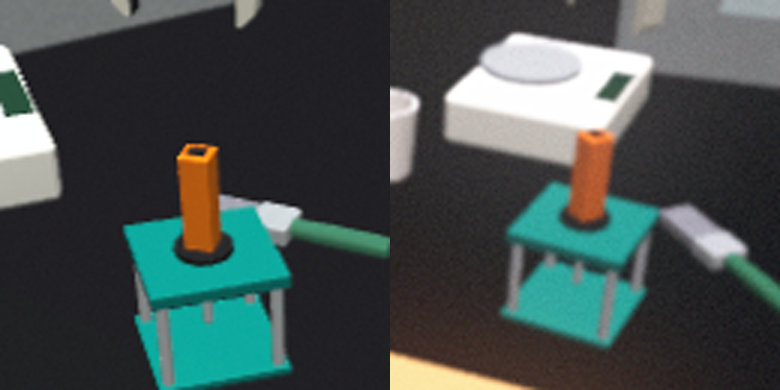

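The probe stands upright in the stand's hole with its collar on the plate, and the gripper is clear above it.

```bash
python3 -c "
from bench import *
print(finish_job())"
```

```text
the job is handed in; nothing more can be done
None
```

I pressed the blue stud and then the yellow one with the probe tip at about 4 N each, then stood the probe back upright in its stand and let go; the job was handed in at about 20 s, with no verdict returned.

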